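# Assemble the soldering-tip holder and press its snap cap home

### The job

Put the soldering-tip holder together on the spindle stand: thread the plain collar down the post fully home, then the flanged tip holder, hub up, fully home on the collar, and then press the snap cap onto the stud at the top of the post until it clicks past the spring balls, and on until it sits fully home on the post's shoulder. Keep pressing the cap down after the click: the job ends with the gripper still pushing down on the seated cap with about 10 N, not letting go. Leave the other things on the bench where they are.

Things in the scene. Friction and masses are not known exactly. Their poses are not given: they have to be found in the camera images.
- stand: upright spindle stand fixed to the bench: round dark base 100 mm across, 10 mm thick, and on it a round steel post 20 mm across that ends in a flat shoulder 59.5 mm above the bench, with a thinner stud above it. Origin on the post's axis at bench level, z up. A ring fully home on the base has its underside 10 mm above this origin
- shoulder (a point): point on the post's axis at the height of the flat shoulder, 59.5 mm above the bench; the cap's underside comes to rest here when it is fully home
- stud_tip (a point): top of the stud, 79.5 mm above the bench, on the axis. The stud is 13 mm across and tapers over its top 6 mm to a 6 mm blunt tip. Four spring-loaded steel balls, centred 9 mm above the shoulder, stick out of it to 19.8 mm across and give way inwards; the 25 mm bores of the rings pass them freely
- collar: plain aluminium ring, 36 mm outside, 25 mm bore, 22 mm high, about 60 g, standing on the bench with its bore upright; goes on first. Origin: centre of its underside, z up. Fully home: 10 mm above the stand's origin
- holder: dark grey soldering-tip holder: a flange 72 mm across, 8 mm thick, with a circle of ten light dots, and on it a hub 36 mm across that rises to 26 mm overall; 25 mm bore right through; about 70 g; stands flange down, goes on second, same way up. Origin: centre of the flange's underside, z up. Fully home: on the collar, 32 mm above the stand's origin
- cap: black snap cap: smooth round cup, open side down, 30 mm across, 30 mm high, about 30 g. A lip with a 15.4 mm opening rings its lower 4 mm inside. On the stud the lip meets the balls about 13 mm above the shoulder; the push needed rises to about 8 to 12 N, then drops away and the cap snaps down. Origin: centre of its underside, z up. Fully home: at the shoulder, 59.5 mm above the stand's origin
- cap_top (a point): centre of the cap's closed flat top, 30 mm above its underside
- screwdriver: a black-handled screwdriver, 170 mm long, lying flat; bystander; origin at mid-length on its underside
- flux_jar: a small jar with a white lid, 44 mm across, 45 mm high; bystander; origin under its centre
- alcohol: a clear bottle, 48 mm across, 120 mm high; bystander; origin under its centre
- parts_tray: a grey divided tray, 90 x 120 x 25 mm; bystander; origin under its centre
- reel: an empty grey flanged reel standing on its flange, 50 mm across, 32 mm high, no hole through it; bystander; origin under its centre
- wrench: a flat steel wrench, 140 mm long; bystander; origin at mid-length on its underside

How it is judged:
On the way, in this order (a step that is already met when the one before it is completed fails the run):
1. the collar is fully home on the stand's base (z of collar in the frame of stand below 0.0125 m and horizontal distance between collar and stand below 0.005 m and angle between collar's own z axis and vertical below 0.08 rad), for 0.2 s.
2. the tip holder is fully home on the collar, hub up (all of step 1 and z of holder in the frame of stand below 0.0345 m and horizontal distance between holder and stand below 0.005 m and angle between holder's own z axis and vertical below 0.08 rad), for 0.2 s.
3. the cap has clicked past the balls and sits fully home on the shoulder (all of step 2 and z of cap in the frame of stand below 0.062 m and horizontal distance between cap and stand below 0.005 m and angle between cap's own z axis and vertical below 0.08 rad), for 0.2 s.
At the end, for the whole second after the job is handed in: Collar, tip holder and cap all sit on the post, each within 2.5 mm of its home height, within 5 mm of the post's axis and upright within 0.08 rad, and the gripper's fingers are still on the cap, pressing it against the stand with more than 4 N (all of step 3 and contact force between cap and stand above 4 N and contact force between the fingers and cap above 3 N); the arm keeps its last pose, push and grip.
It fails at once if a bystander is moved by more than 30 mm (distance of any of screwdriver, flux_jar, alcohol, parts_tray, reel, wrench from where it was at the start of the episode above 0.03 m).
It also fails if it takes over 67 s, if anything falls off the work surface, if the arm or the gripper's body presses on something with over 40 N, if the wrist force passes 120 N, or if a joint passes its speed limit or range.

### The arm

A 7-joint arm with a two-finger parallel gripper is mounted at the origin on the work surface. World frame = base frame: x ahead of the robot, y to its left, z up, the work surface at z = 0. Lengths are in m, angles in rad, forces in N, time in s.
With the tool pointing down it reaches from about 0.425 to 0.925 m from the base axis. Payload 6.8 kg.
Tool frame: the origin (TCP) lies midway between the tips of the shut fingers; the grasp point (between the pads) lies 19 mm behind it; y points along the fingers, z is the direction in which the jaws open and shut, and the axes are right-handed (so a half turn about y gives the same grasp; the last joint's range is limited). The gripper opens to 85 mm and grips with 20 to 120 N. Pads are 22 mm wide; open, the fingers measure 114 mm over their backs; the gripper's body (76 mm by 85 mm) begins 54 mm behind the grasp point. The pads swing forward as they close: fully open they stand 13 mm farther back than shut.
Start: joints at [1.087, 0.477, 0.022, 1.555, -0.011, 1.109, -0.083], TCP at [0.248, -0.628, 0.196] pointing down, gripper open.
Joint ranges: [-2.96, 2.96], [-0.34, 2.1], [-1.41, 1.46], [0.24, 2.44], [-1.37, 4.51], [0.17, 1.92], [-2.96, 2.96]. Speed limits (rad/s): [2.39, 2.39, 3.14, 3.14, 3.14, 3.14, 3.14].

### API

Orientations are given as a unit quaternion [w, x, y, z].
In Python, from station import bot gives the robot as it stands. The module is installed in compiled form; this text tells all that it offers.
- The arm moves only by the shell command python3 -m crank 'ROWS' [FORCE]. ROWS is JSON, a list of rows, each an object with "linear": the shift along the tool's x, y, z in m, a list of three; "dr": the turn, a rotation vector about the tool's x, y, z in degrees, a list of three; "hand": the gripper command: -1 is shut, 1 is fully open, values between are in proportion. A call has 1 to 10 rows; each row is the pose to reach, as a shift and turn from the pose commanded when the call began, along the tool's axes at that moment; what a row does not reach only later rows make up. A row lasts 1/12 s, in which the tool goes at most 41.7 mm and 7.16 degrees, less where a joint would pass 70% of its speed; a pose out of reach is approached as far as the arm can. A call with a gripper value outside its range is refused whole. The fingers move at their own pace and stop on an object; FORCE is the grip in N (left out, the last holds). Time passes only in rows, so rows that repeat a pose let the fingers close. It gives the time, the measured TCP pose, the force and the opening at its end, in the units of the state.
- bot.get_obs(): the state, without advancing time (a new reading comes with each control period).
- bot.read_camera(name): name is "scene" or "side" or "wrist"; returns the picture (480x640x3 uint8, blue, green, red); there is no depth.
- bot.camera_params(name): a dict with "K" (3x3 intrinsics, pixels), "R" (3x3) and "t" (3): a world point X has camera coordinates R X + t; the wrist camera has in their place "hand_eye" (4x4, takes a point from camera to tool coordinates, whose origin is the TCP and whose axes are the tool frame's). Camera axes: x right, y down, z forward; pixel columns grow to the right and rows downward; lengths in m; the calibration is good to about 2 mm. The wrist camera is an equidistant fisheye: a pixel r from the principal point sees the ray r / f radians off the axis. A picture is of the moment at which its call begins: read the wrist's pose just before it. camera_params takes no time and is no camera call.
- bot.hand_in(): hands the job in, once; it reports no verdict.
Trained networks look in the newest picture that a camera, given by its name, has taken for a name from the list of things; names that differ only in an ending like _2 or _b are one class to them, and where a whole thing is asked for, a point or a joint stands for the part that bears it (a point fixed in the world has none). Each returns a list of dicts, best first, with "score" (0 to 1); they miss things now and then, are a little off and sometimes report something else, mostly with a low value. They report only what shows in the picture. A call takes as long as a camera call.
- bot.search_frame(camera, target): "extent" ([left, top, right, bottom] in pixels, round what is visible of it).
- bot.cut_out(camera, target): "pixels" (480x640 bool, what is visible of it) and "extent" ([left, top, right, bottom] in pixels, round what is visible of it).
- bot.place_of(camera, target): "xy" ([column, row] in pixels: a listed point, or the origin of a listed thing).
The state is a dict: "t": time; "q": joint angles; "joint_vel": joint speeds; "joint_torque": joint torques, N m; "eef_pos": TCP position; "tool_rot": TCP orientation; "contact_force": force on the tool from outside, world axes, zero at the start; "torque": the same for the moment, N m; "gripper_width": opening from 0.0 (shut) to 1.0 (fully open).
Only numpy, scipy, OpenCV 4.12 (cv2) and the standard library are available. Lean on these libraries where they do the work, as an engineer would, in place of code of your own. Each camera call takes 0.05 s, during which the arm holds its last target. There are 200 camera calls.

## Working session

There is one attempt and no reset: what is moved stays moved. The work goes in short steps, Python scripts to look and compute and a shell command to move; the robot and the scene stay as the last step left them, time stands still between calls to the robot, and variables do not carry over. Pictures are saved under pics/ and viewed, about 8 in all and at most 12, crops included, and the job is handed in when it is done.

```bash
mkdir -p pics; cat > h.py <<'E'
import numpy as np, cv2
from station import bot
from scipy.spatial.transform import Rotation as Ro
def R(q): return Ro.from_quat(np.r_[q[1:],q[0]]).as_matrix()
def ray(cam,px,obs=None):
    """origin, unit dir in world"""
    p=bot.camera_params(cam); K=np.array(p["K"])
    x=(px[0]-K[0,2])/K[0,0]; y=(px[1]-K[1,2])/K[1,1]
    if cam=="wrist":
        H=np.array(p["hand_eye"]); th=np.hypot(x,y)
        d=np.array([x/th*np.sin(th),y/th*np.sin(th),np.cos(th)]) if th>1e-9 else np.array([0,0,1.])
        Rt=R(obs["tool_rot"]); return Rt@H[:3,3]+obs["eef_pos"], Rt@H[:3,:3]@d
    Rm=np.array(p["R"]); t=np.array(p["t"]); d=Rm.T@np.array([x,y,1]); return -Rm.T@t, d/np.linalg.norm(d)
def atz(cam,px,z,obs=None):
    o,d=ray(cam,px,obs); return o+d*(z-o[2])/d[2]
def tri(rays):
    A=sum(np.eye(3)-np.outer(d,d) for o,d in rays); b=sum((np.eye(3)-np.outer(d,d))@o for o,d in rays)
    return np.linalg.solve(A,b)
def totool(obs,dw): return R(obs["tool_rot"]).T@np.array(dw)
E
python3 - <<'E'
from h import *
np.set_printoptions(precision=4,suppress=True)
o=bot.get_obs(); print(o["t"],o["eef_pos"],o["tool_rot"],o["contact_force"],o["gripper_width"]); print(R(o["tool_rot"]))
ims=[]
for c in ["scene","side","wrist"]:
    o=bot.get_obs(); im=bot.read_camera(c); cv2.imwrite(f"pics/{c}0.png",im)
    for n in ["stand","collar","holder","cap","stud_tip","shoulder","cap_top","reel","alcohol","flux_jar"]:
        r=bot.place_of(c,n)[:2]
        print(c,n,[(np.round(a["xy"],1),round(a["score"],2),atz(c,a["xy"],{"stud_tip":.0795,"shoulder":.0595,"cap_top":.03}.get(n,0),o)[:2]) for a in r])
print(bot.get_obs()["t"])
E
```

```text
0.0 [ 0.2475 -0.6273  0.1954] [ 0.1319 -0.1323  0.6953 -0.694 ] [-0.0711  0.0941 -0.6737] 1.0010360395402047
[[-0.9302 -0.0008  0.367 ]
 [-0.367   0.0016 -0.9302]
 [ 0.0002 -1.     -0.0018]]
scene stand [(array([328.8, 273. ]), 0.58, array([0.5442, 0.0413]))]
scene collar [(array([346.8, 359.9]), 0.67, array([0.6343, 0.2356])), (array([312.2, 187.3]), 0.21, array([ 0.4218, -0.2156]))]
scene holder [(array([315.5, 187.8]), 0.65, array([ 0.4157, -0.2091])), (array([235.2, 274.6]), 0.61, array([ 0.7202, -0.0715]))]
scene cap [(array([432.1, 300.5]), 0.5, array([0.4038, 0.2239]))]
scene stud_tip [(array([331.6, 248.1]), 0.57, array([0.5366, 0.04  ])), (array([245.3, 166.2]), 0.19, array([ 0.5633, -0.3004]))]
scene shoulder [(array([331.7, 257. ]), 0.84, array([0.5408, 0.0468]))]
scene cap_top [(array([429.2, 291.7]), 0.75, array([0.4118, 0.2167])), (array([332.3, 256.4]), 0.55, array([0.5248, 0.0264]))]
scene reel [(array([245.5, 168. ]), 0.79, array([ 0.5304, -0.3834]))]
scene alcohol [(array([234.9, 276.4]), 0.85, array([ 0.723 , -0.0674])), (array([329.2, 271.4]), 0.48, array([0.541 ,
[... 358 characters left out ...]
array([379.3, 354. ]), 0.73, array([0.3974, 0.2205]))]
side stud_tip [(array([321.6, 255.8]), 0.66, array([0.5453, 0.0424]))]
side shoulder [(array([323.6, 266.3]), 0.63, array([0.5398, 0.0493]))]
side cap_top [(array([376.9, 338.3]), 0.55, array([0.4035, 0.215 ]))]
side reel [(array([362.6, 201.3]), 0.81, array([ 0.5378, -0.3831]))]
side alcohol [(array([378.1, 350. ]), 0.62, array([0.4012, 0.2102])), (array([262. , 251.2]), 0.6, array([ 0.7174, -0.0757]))]
side flux_jar [(array([247.9, 290.9]), 0.94, array([0.6938, 0.0845]))]
wrist stand []
wrist collar []
wrist holder []
wrist cap []
wrist stud_tip []
wrist shoulder []
wrist cap_top []
wrist reel []
wrist alcohol []
wrist flux_jar []
1.65
```

View pics/scene0.png

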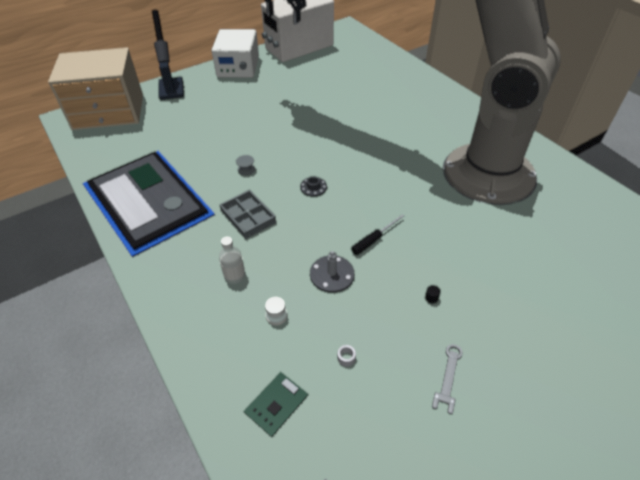

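View pics/side0.png

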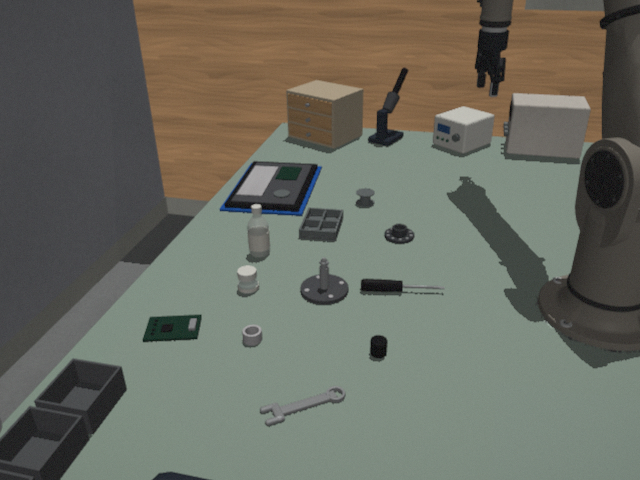

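Scene and side agree: stand ≈(0.541,0.045), collar ≈(0.635,0.231) (scene px 347,355), holder ≈(0.419,-0.210) (scene px 314,186), cap ≈(0.401,0.221) (scene px 432,294). The reel and bottle detections are distinct from these. Next I move over the stand.

```bash
python3 -m crank '[{"linear":[-0.26,-0.03,-0.26],"dr":[0,0,0],"hand":1},{"linear":[-0.26,-0.03,-0.26],"dr":[0,0,0],"hand":1},{"linear":[-0.52,-0.05,-0.517],"dr":[0,0,0],"hand":1},{"linear":[-0.52,-0.05,-0.517],"dr":[0,0,0],"hand":1},{"linear":[-0.52,-0.05,-0.517],"dr":[0,0,0],"hand":1},{"linear":[-0.52,-0.05,-0.517],"dr":[0,0,0],"hand":1},{"linear":[-0.52,-0.05,-0.517],"dr":[0,0,0],"hand":1},{"linear":[-0.52,-0.05,-0.517],"dr":[0,0,0],"hand":1},{"linear":[-0.52,-0.05,-0.517],"dr":[0,0,0],"hand":1},{"linear":[-0.52,-0.05,-0.517],"dr":[0,0,0],"hand":1}]'
cat >> h.py <<'E'
np.set_printoptions(precision=4,suppress=True)
def st():
    o=bot.get_obs(); print("t",round(o["t"],2),"p",o["eef_pos"],"F",o["contact_force"],"w",round(o["gripper_width"],3)); return o
def go(target):
    o=st(); print("tool shift",totool(o,np.array(target)-o["eef_pos"]))
E
python3 - <<'E'
from h import *
go([.5415,.045,.245]); print(np.array(bot.camera_params("wrist")["hand_eye"]))
print(bot.get_obs()["q"],R(bot.get_obs()["tool_rot"]))
E
```

```text
t: 2.48
eef_pos: [0.4147, -0.2453, 0.2258]
tool_rot: [-0.132, 0.132, -0.694, 0.695]
contact_force: [0.4, -0.3, 0.2]
gripper_width: 1.001
t 2.48 p [ 0.4147 -0.2453  0.2258] F [ 0.3876 -0.3485  0.1551] w 1.001
tool shift [-0.2244 -0.0193 -0.2235]
[[ 0.0011  0.9477  0.3192 -0.0812]
 [-0.0006 -0.3192  0.9477 -0.1776]
 [ 1.     -0.0013  0.0003  0.0016]
 [ 0.      0.      0.      1.    ]]
[ 0.5857  0.137  -0.1991  1.9577  0.0315  1.0488 -0.8225] [[-0.9303  0.0008  0.3668]
 [-0.3668 -0.0007 -0.9303]
 [-0.0005 -1.      0.0009]]
```

```bash
cat >> h.py <<'E'
def look(names,cam="wrist",save=None):
    o=bot.get_obs(); im=bot.read_camera(cam)
    if save: cv2.imwrite(f"pics/{save}.png",im)
    Z={"stud_tip":.0795,"shoulder":.0595,"cap_top":.03}
    for n in names:
        for a in bot.place_of(cam,n)[:2]: print(n,np.round(a["xy"],1),round(a["score"],2),atz(cam,a["xy"],Z.get(n,0),o)[:2])
E
python3 -c '
from h import *
look(["holder","reel"])'
python3 -m crank '[{"linear":[-0.224,-0.02,-0.224],"dr":[0,0,0],"hand":1},{"linear":[-0.224,-0.02,-0.224],"dr":[0,0,0],"hand":1},{"linear":[-0.224,-0.02,-0.224],"dr":[0,0,0],"hand":1},{"linear":[-0.224,-0.02,-0.224],"dr":[0,0,0],"hand":1},{"linear":[-0.224,-0.02,-0.224],"dr":[0,0,0],"hand":1},{"linear":[-0.224,-0.02,-0.224],"dr":[0,0,0],"hand":1},{"linear":[-0.224,-0.02,-0.224],"dr":[0,0,0],"hand":1},{"linear":[-0.224,-0.02,-0.224],"dr":[0,0,0],"hand":1},{"linear":[-0.224,-0.02,-0.224],"dr":[0,0,0],"hand":1}]'
python3 -c '
from h import *
st(); look(["stand","stud_tip","shoulder","collar","cap","cap_top"],save="w1"); go([.635,.231,.14])'
```

```text
holder [299. 175.] 0.84 [ 0.4226 -0.2182]
reel [469.6 140.7] 0.55 [ 0.5335 -0.3815]
t: 3.38
eef_pos: [0.5423, 0.0491, 0.2457]
tool_rot: [0.135, -0.134, 0.695, -0.693]
contact_force: [0.0, -0.2, 1.1]
gripper_width: 1.001
t 3.38 p [0.5423 0.0491 0.2457] F [ 0.0374 -0.1539  1.1188] w 1.001
stand [322.  188.8] 0.85 [0.5415 0.0466]
stud_tip [321.4 208.4] 0.63 [0.538  0.0458]
stud_tip [202.2  62.5] 0.54 [0.6291 0.2021]
collar [202.8  61.4] 0.72 [0.6332 0.2308]
cap [158.9 241.7] 0.82 [0.4026 0.2176]
cap_top [150.6 250.8] 0.79 [0.4019 0.2157]
t 3.73 p [0.5402 0.0414 0.2452] F [-0.1074  0.7009 -0.6775] w 1.0
tool shift [-0.1574  0.105  -0.1421]
```

View pics/w1.png

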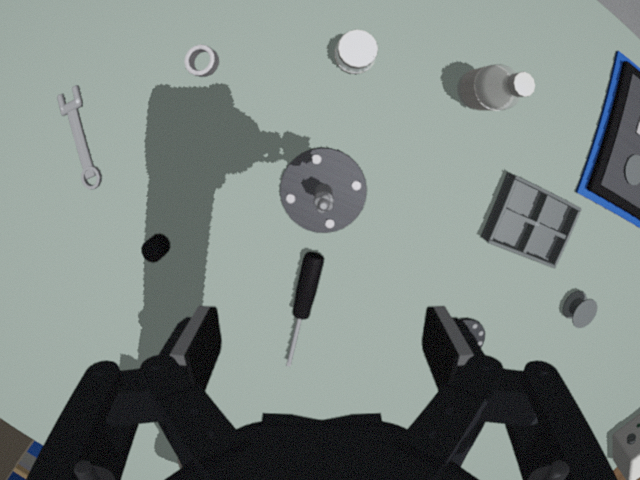

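Wrist view: stand at px (322,189), ring collar at (202,61), cap at (156,247), all clear of neighbours. Next, above the collar.

```bash

python3 -m crank '[{"linear":[-0.158,0.105,-0.142],"dr":[0,0,0],"hand":1},{"linear":[-0.158,0.105,-0.142],"dr":[0,0,0],"hand":1},{"linear":[-0.158,0.105,-0.142],"dr":[0,0,0],"hand":1},{"linear":[-0.158,0.105,-0.142],"dr":[0,0,0],"hand":1},{"linear":[-0.158,0.105,-0.142],"dr":[0,0,0],"hand":1},{"linear":[-0.158,0.105,-0.142],"dr":[0,0,0],"hand":1},{"linear":[-0.158,0.105,-0.142],"dr":[0,0,0],"hand":1},{"linear":[-0.158,0.105,-0.142],"dr":[0,0,0],"hand":1},{"linear":[-0.158,0.105,-0.142],"dr":[0,0,0],"hand":1}]'
python3 -c '
from h import *
st(); look(["collar"],save="w2"); o=bot.get_obs()
c=bot.cut_out("wrist","collar")[0]; print(c["score"],c["extent"])
e=c["extent"]; print("mid of extent at mid height",atz("wrist",[(e[0]+e[2])/2,(e[1]+e[3])/2],.011,o)); go([.634,.231,.004])'
```

```text
t: 4.48
eef_pos: [0.6356, 0.2318, 0.1403]
tool_rot: [-0.131, 0.132, -0.694, 0.695]
contact_force: [-0.4, 0.0, 0.9]
gripper_width: 1.003
t 4.48 p [0.6356 0.2318 0.1403] F [-0.4108  0.0456  0.8658] w 1.003
collar [319.1 212.9] 0.61 [0.6325 0.2305]
0.68 [299.5, 193.1, 340.3, 239.7]
mid of extent at mid height [0.6329 0.2292 0.011 ]
t 4.63 p [0.636  0.2315 0.1413] F [ 0.0831 -0.1224 -1.1679] w 1.003
tool shift [ 0.0022  0.1373 -0.0004]
```

```bash

python3 -m crank '[{"linear":[0.0037,0.04,0],"dr":[0,0,0],"hand":1},{"linear":[0.0037,0.08,0],"dr":[0,0,0],"hand":1},{"linear":[0.0037,0.115,0],"dr":[0,0,0],"hand":1},{"linear":[0.0037,0.137,0],"dr":[0,0,0],"hand":1},{"linear":[0.0037,0.137,0],"dr":[0,0,0],"hand":-1},{"linear":[0.0037,0.137,0],"dr":[0,0,0],"hand":-1},{"linear":[0.0037,0.137,0],"dr":[0,0,0],"hand":-1},{"linear":[0.0037,0.137,0],"dr":[0,0,0],"hand":-1},{"linear":[0.0037,0.137,0],"dr":[0,0,0],"hand":-1},{"linear":[0.0037,0.137,0],"dr":[0,0,0],"hand":-1}]' 50
python3 -c '
from h import *
st()'
```

```text
t: 5.47
eef_pos: [0.6329, 0.2326, 0.0051]
tool_rot: [0.133, -0.131, 0.695, -0.695]
contact_force: [0.2, -0.7, -0.5]
gripper_width: 0.144
t 5.47 p [0.6329 0.2326 0.0051] F [ 0.2473 -0.7114 -0.4539] w 0.144
```

```bash
python3 -c '
from h import *
st(); look(["collar"],save="w3"); st(); look(["collar"],"side"); look(["collar"],"scene")
im=cv2.imread("pics/w3.png"); cv2.imwrite("pics/w3c.png",im[120:480,130:510])'
```

```text
t 5.47 p [0.6329 0.2326 0.0051] F [ 0.2473 -0.7114 -0.4539] w 0.144
collar [322.1 270.9] 0.73 [0.6342 0.2308]
collar [587.  264.7] 0.16 [0.6975 0.0701]
t 5.57 p [0.6324 0.2324 0.0043] F [-0.2261  0.2717  0.2328] w 0.004
collar [251.6 337.7] 0.69 [0.6347 0.2276]
collar [346.6 360. ] 0.52 [0.6347 0.2356]
```

View pics/w3c.png

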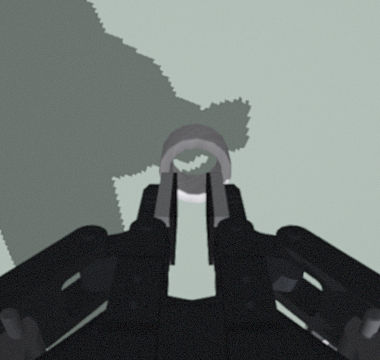

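```bash
python3 -c '
from h import *
a=bot.read_camera("wrist")[180:420,200:440]; b=bot.read_camera("side")[270:390,190:310]; c=bot.read_camera("scene")[290:410,290:410]
r=lambda i:cv2.resize(i,(390,390),interpolation=cv2.INTER_CUBIC)
cv2.imwrite("pics/m4.png",np.hstack([r(a),r(b)]))
st()'
```

```text
t 5.92 p [0.6318 0.2322 0.0032] F [-0.3784 -0.1999 -0.26  ] w 0.001
```

View pics/m4.png

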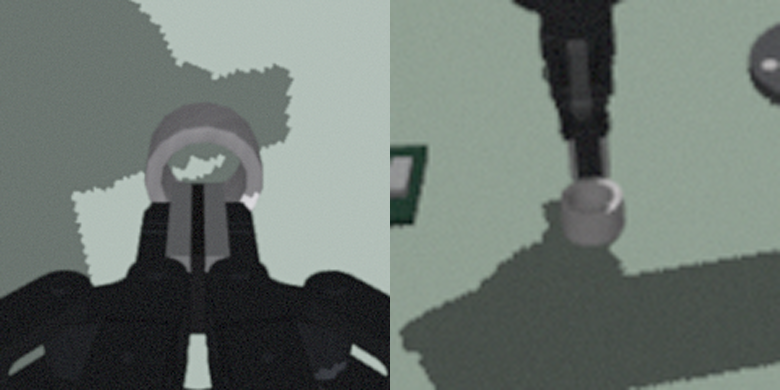

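The ring hasn't moved. The shut fingertips appear at px ~(321,294), over or behind its near rim. I'll check where the TCP should project.

```bash
python3 -c '
from h import *
p=bot.camera_params("wrist"); K=np.array(p["K"]); print(K)
H=np.linalg.inv(np.array(p["hand_eye"]))
def pr(x):
    c=H[:3,:3]@x+H[:3,3]; th=np.arctan2(np.hypot(c[0],c[1]),c[2]); u=c[:2]/np.hypot(c[0],c[1])*th; return K[0,0]*u[0]+K[0,2],K[1,1]*u[1]+K[1,2]
for x in ([0,0,0],[0,-.01,0],[0,-.019,0],[0,-.03,0],[0,-.04,0],[-.011,0,0],[.011,0,0],[.02,0,0],[.03,0,0],[0,0,.01]): print(x,np.round(pr(np.array(x)),1))
for c in ("scene","side"):
    P=bot.camera_params(c)
    for X in ([.6318,.2322,.0032],[.6318,.2322,.04],[.605,.222,.0032]):
        v=np.array(P["K"])@(np.array(P["R"])@np.array(X)+np.array(P["t"])); print(c,X,v[:2]/v[2])
    im=bot.read_camera(c); cv2.imwrite(f"pics/{c}5.png",im)
im=cv2.imread("pics/scene5.png")[290:410,290:410]; cv2.imwrite("pics/m5.png",cv2.resize(im,(480,480),interpolation=cv2.INTER_CUBIC))
'
```

```text
[[371.6483   0.     321.2476]
 [  0.     371.6483 237.1326]
 [  0.       0.       1.    ]]
[0, 0, 0] [318.1 275.7]
[0, -0.01, 0] [317.9 284. ]
[0, -0.019, 0] [317.8 292.2]
[0, -0.03, 0] [317.6 303.2]
[0, -0.04, 0] [317.4 314.4]
[-0.011, 0, 0] [318.  256.2]
[0.011, 0, 0] [318.2 294.3]
[0.02, 0, 0] [318.2 308.8]
[0.03, 0, 0] [318.3 324.2]
[0, 0, 0.01] [337.1 275.6]
scene [0.6318, 0.2322, 0.0032] [346.8662 357.1139]
scene [0.6318, 0.2322, 0.04] [347.5028 347.7843]
scene [0.605, 0.222, 0.0032] [354.9112 346.3162]
side [0.6318, 0.2322, 0.0032] [252.1069 338.1174]
side [0.6318, 0.2322, 0.04] [250.6198 322.1186]
side [0.605, 0.222, 0.0032] [267.6919 336.7245]
```

View pics/m5.png

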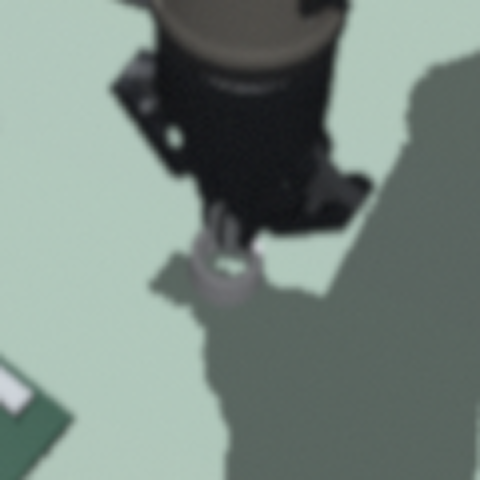

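Both cameras agree: with the TCP reported at z≈3 mm, the shut tips really stand at z≈35 mm, so they closed above the ring. So the physical tips are about 33 mm short of the reported TCP. I'll open, go down carefully while watching the force, and grip again.

```bash

python3 -m crank '[{"linear":[-0.0015,0,0.0015],"dr":[0,0,0],"hand":1},{"linear":[-0.0015,0,0.0015],"dr":[0,0,0],"hand":1},{"linear":[-0.0015,0,0.0015],"dr":[0,0,0],"hand":1},{"linear":[-0.0015,0,0.0015],"dr":[0,0,0],"hand":1},{"linear":[-0.0015,0,0.0015],"dr":[0,0,0],"hand":1},{"linear":[-0.0015,0,0.0015],"dr":[0,0,0],"hand":1},{"linear":[-0.0015,0,0.0015],"dr":[0,0,0],"hand":1},{"linear":[-0.0015,0.008,0.0015],"dr":[0,0,0],"hand":1},{"linear":[-0.0015,0.015,0.0015],"dr":[0,0,0],"hand":1},{"linear":[-0.0015,0.015,0.0015],"dr":[0,0,0],"hand":1}]'
python3 -m crank '[{"linear":[0,0.005,0],"dr":[0,0,0],"hand":1},{"linear":[0,0.01,0],"dr":[0,0,0],"hand":1},{"linear":[0,0.01,0],"dr":[0,0,0],"hand":1}]'
python3 -c '
from h import *
o=bot.get_obs(); a=bot.read_camera("wrist"); b=bot.read_camera("side"); st()
cv2.imwrite("pics/m6.png",np.hstack([cv2.resize(a[120:440,120:520],(420,336)),cv2.resize(b[270:390,190:310],(336,336),interpolation=cv2.INTER_CUBIC)]))'
```

```text
t: 6.85
eef_pos: [0.6324, 0.2307, -0.0139]
tool_rot: [-0.131, 0.133, -0.694, 0.695]
contact_force: [0.7, -0.5, 0.2]
gripper_width: 0.999
t: 7.1
eef_pos: [0.633, 0.231, -0.0231]
tool_rot: [-0.131, 0.133, -0.695, 0.695]
contact_force: [-0.3, 1.0, 0.0]
gripper_width: 1.0
t 7.2 p [ 0.6336  0.2313 -0.0221] F [ 0.4195 -0.1817 -0.1225] w 1.007
```

View pics/m6.png

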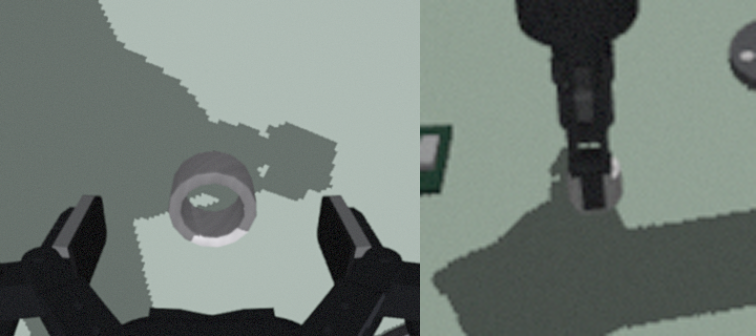

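```bash

python3 -m crank '[{"linear":[0,0.002,0],"dr":[0,0,0],"hand":-1},{"linear":[0,0.002,0],"dr":[0,0,0],"hand":-1},{"linear":[0,0.002,0],"dr":[0,0,0],"hand":-1},{"linear":[0,0.002,0],"dr":[0,0,0],"hand":-1},{"linear":[0,0.002,0],"dr":[0,0,0],"hand":-1},{"linear":[0,0.002,0],"dr":[0,0,0],"hand":-1},{"linear":[0,0.002,0],"dr":[0,0,0],"hand":-1},{"linear":[0,0.002,0],"dr":[0,0,0],"hand":-1}]' 40
python3 -c '
from h import *
st(); o=bot.get_obs(); a=bot.read_camera("wrist"); b=bot.read_camera("side"); o=st()
cv2.imwrite("pics/m7.png",np.hstack([cv2.resize(a[120:440,120:520],(420,336)),cv2.resize(b[270:390,190:310],(336,336),interpolation=cv2.INTER_CUBIC)]))'
```

```text
t: 7.87
eef_pos: [0.634, 0.2314, -0.0232]
tool_rot: [-0.132, 0.132, -0.695, 0.695]
contact_force: [-1.5, -1.6, 5.9]
gripper_width: 0.397
t 7.87 p [ 0.634   0.2314 -0.0232] F [-1.5264 -1.6238  5.8678] w 0.397
t 7.97 p [ 0.6341  0.2314 -0.0232] F [-0.9891 -0.7997  5.6473] w 0.397
```

View pics/m7.png

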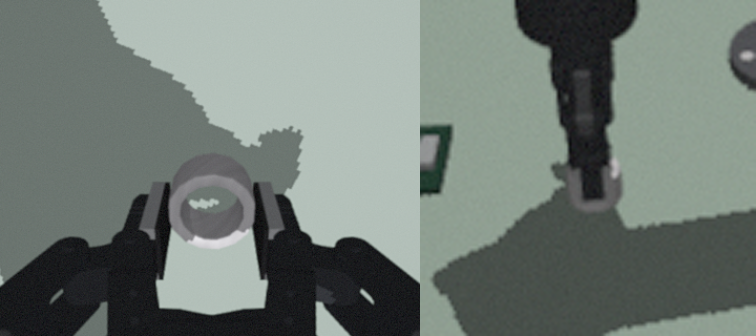

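Gripped: opening 0.397, about 34 mm. Next I lift and carry the collar over the post, high enough to clear the stud.

```bash

python3 -m crank '[{"linear":[0,-0.04,0],"dr":[0,0,0],"hand":-1},{"linear":[0,-0.08,0],"dr":[0,0,0],"hand":-1},{"linear":[0,-0.12,0],"dr":[0,0,0],"hand":-1},{"linear":[0,-0.12,0],"dr":[0,0,0],"hand":-1},{"linear":[0,-0.12,0],"dr":[0,0,0],"hand":-1}]'
python3 -c '
from h import *
o=st(); bot.read_camera("wrist"); zz=o["eef_pos"][2]+.0232
c=bot.cut_out("wrist","collar")[0]; e=c["extent"]; print(c["score"],e)
print(atz("wrist",[(e[0]+e[2])/2,(e[1]+e[3])/2],zz+.011,o)-o["eef_pos"])
a=bot.place_of("wrist","collar")[0]; print(a["score"],atz("wrist",a["xy"],zz,o)-o["eef_pos"])
go([.5415,.046,.1])'
```

```text
t: 8.38
eef_pos: [0.6357, 0.2324, 0.0992]
tool_rot: [0.134, -0.13, 0.695, -0.694]
contact_force: [-0.2, -0.1, -1.7]
gripper_width: 0.393
t 8.38 p [0.6357 0.2324 0.0992] F [-0.1982 -0.1487 -1.6702] w 0.393
0.8 [277.4, 263.3, 361.6, 357.5]
[-0.0011 -0.0014  0.0342]
0.62 [-0.0008 -0.0019  0.0232]
t 8.53 p [0.6327 0.2306 0.0945] F [ 0.2613 -0.6767 -0.9281] w 0.395
tool shift [ 0.1526 -0.005   0.1382]
```

```bash

python3 -m crank '[{"linear":[0.151,-0.005,0.137],"dr":[0,0,0],"hand":-1},{"linear":[0.151,-0.005,0.137],"dr":[0,0,0],"hand":-1},{"linear":[0.151,-0.005,0.137],"dr":[0,0,0],"hand":-1},{"linear":[0.151,-0.005,0.137],"dr":[0,0,0],"hand":-1},{"linear":[0.151,-0.005,0.137],"dr":[0,0,0],"hand":-1},{"linear":[0.151,-0.005,0.137],"dr":[0,0,0],"hand":-1},{"linear":[0.151,-0.005,0.137],"dr":[0,0,0],"hand":-1},{"linear":[0.151,-0.005,0.137],"dr":[0,0,0],"hand":-1}]'
python3 -c '
from h import *
o=st(); im=bot.read_camera("wrist"); zz=o["eef_pos"][2]+.0232; cv2.imwrite("pics/w8.png",im[100:420,120:520])
c=bot.cut_out("wrist","collar")[0]; e=c["extent"]; print(c["score"],e)
print("ring",atz("wrist",[(e[0]+e[2])/2,(e[1]+e[3])/2],zz+.011,o))
for n,z in (("stand",0),("stud_tip",.0795),("shoulder",.0595)):
  for a in bot.place_of("wrist",n)[:1]: print(n,a["score"],a["xy"],atz("wrist",a["xy"],z,o))
for c in bot.cut_out("wrist","stand")[:1]: print(c["score"],c["extent"])
st()'
```

```text
t: 9.2
eef_pos: [0.5432, 0.0488, 0.1003]
tool_rot: [0.132, -0.132, 0.695, -0.694]
contact_force: [0.7, 0.8, -1.2]
gripper_width: 0.399
t 9.2 p [0.5432 0.0488 0.1003] F [ 0.6835  0.8323 -1.165 ] w 0.399
0.61 [277.3, 265.8, 361.6, 357.1]
ring [0.5418 0.0473 0.1345]
stand 0.76 [323.9, 226.1] [0.5413 0.0441 0.    ]
stud_tip 0.87 [322.8, 267.8] [0.5399 0.0448 0.0795]
shoulder 0.58 [323.2, 251.1] [0.5426 0.0455 0.0595]
0.61 [259.7, 161.1, 390.6, 279.1]
t 9.5 p [0.5438 0.0497 0.1011] F [ 0.094   0.0073 -0.2212] w 0.394
```

View pics/w8.png

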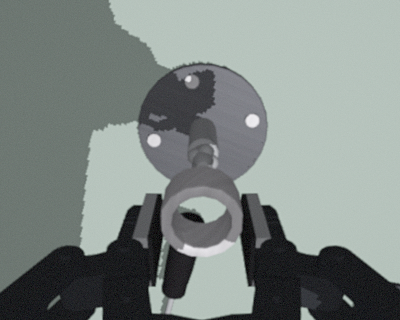

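Ring is held level and the stud lines up with the bore (crop px 203 against 202). The ring is ~2.5 mm off in y. Correct that and lower over the stud.

```bash

python3 -m crank '[{"linear":[0.002,0,0.0021],"dr":[0,0,0],"hand":-1},{"linear":[0.002,0.025,0.0021],"dr":[0,0,0],"hand":-1},{"linear":[0.002,0.045,0.0021],"dr":[0,0,0],"hand":-1},{"linear":[0.002,0.06,0.0021],"dr":[0,0,0],"hand":-1},{"linear":[0.002,0.07,0.0021],"dr":[0,0,0],"hand":-1},{"linear":[0.002,0.075,0.0021],"dr":[0,0,0],"hand":-1},{"linear":[0.002,0.075,0.0021],"dr":[0,0,0],"hand":-1}]'
python3 -c '
from h import *
st()'
```

```text
t: 10.08
eef_pos: [0.542, 0.0459, 0.0255]
tool_rot: [0.132, -0.133, 0.695, -0.695]
contact_force: [-0.5, 1.3, -0.1]
gripper_width: 0.393
t 10.08 p [0.542  0.0459 0.0255] F [-0.5364  1.32   -0.0651] w 0.393
```

Already past the shoulder with no load. Continue down.

```bash

python3 -m crank '[{"linear":[0,0.012,0],"dr":[0,0,0],"hand":-1},{"linear":[0,0.024,0],"dr":[0,0,0],"hand":-1},{"linear":[0,0.034,0],"dr":[0,0,0],"hand":-1},{"linear":[0,0.037,0],"dr":[0,0,0],"hand":-1},{"linear":[0,0.037,0],"dr":[0,0,0],"hand":-1},{"linear":[0,0.038,0],"dr":[0,0,0],"hand":-1},{"linear":[0,0.039,0],"dr":[0,0,0],"hand":-1},{"linear":[0,0.039,0],"dr":[0,0,0],"hand":-1}]'
python3 -c '
from h import *
st()'
```

```text
t: 10.75
eef_pos: [0.5428, 0.0458, -0.0125]
tool_rot: [-0.132, 0.132, -0.695, 0.695]
contact_force: [0.7, 0.7, -0.5]
gripper_width: 0.394
t 10.75 p [ 0.5428  0.0458 -0.0125] F [ 0.6878  0.6769 -0.5238] w 0.394
```

```bash

python3 -m crank '[{"linear":[0,0.001,0],"dr":[0,0,0],"hand":1},{"linear":[0,0.001,0],"dr":[0,0,0],"hand":1},{"linear":[0,0.001,0],"dr":[0,0,0],"hand":1},{"linear":[0,0.001,0],"dr":[0,0,0],"hand":1},{"linear":[0,0.001,0],"dr":[0,0,0],"hand":1},{"linear":[0,-0.03,0],"dr":[0,0,0],"hand":1},{"linear":[0,-0.07,0],"dr":[0,0,0],"hand":1},{"linear":[0,-0.11,0],"dr":[0,0,0],"hand":1},{"linear":[0,-0.13,0],"dr":[0,0,0],"hand":1},{"linear":[0,-0.13,0],"dr":[0,0,0],"hand":1}]'
python3 -c '
from h import *
o=st(); im=bot.read_camera("wrist"); cv2.imwrite("pics/w9.png",im[100:420,120:520])
for c in bot.cut_out("wrist","collar")[:1]:
  e=c["extent"]; print(c["score"],e,atz("wrist",[(e[0]+e[2])/2,(e[1]+e[3])/2],.021,o))
look(["collar"],"side")
go([.421,-.214,.12])'
```

```text
t: 11.58
eef_pos: [0.5461, 0.0466, 0.1226]
tool_rot: [-0.135, 0.129, -0.694, 0.695]
contact_force: [0.2, 0.0, -0.1]
gripper_width: 0.999
t 11.58 p [0.5461 0.0466 0.1226] F [ 0.1593  0.0116 -0.1464] w 0.999
0.73 [294.2, 203.1, 342.0, 250.5] [0.5428 0.0458 0.021 ]
collar [321.2 282.7] 0.75 [0.5525 0.0218]
t 11.78 p [0.5414 0.0455 0.116 ] F [-0.5785  0.845  -0.842 ] w 1.002
tool shift [ 0.2073 -0.0036  0.1972]
```

View pics/w9.png

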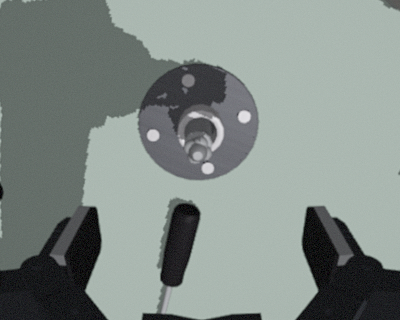

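The collar sits flat on the base around the post (crop px ~201,133). Now to the holder.

```bash

python3 -m crank '[{"linear":[0.207,-0.004,0.197],"dr":[0,0,0],"hand":1},{"linear":[0.207,-0.004,0.197],"dr":[0,0,0],"hand":1},{"linear":[0.207,-0.004,0.197],"dr":[0,0,0],"hand":1},{"linear":[0.207,-0.004,0.197],"dr":[0,0,0],"hand":1},{"linear":[0.207,-0.004,0.197],"dr":[0,0,0],"hand":1},{"linear":[0.207,-0.004,0.197],"dr":[0,0,0],"hand":1},{"linear":[0.207,-0.004,0.197],"dr":[0,0,0],"hand":1},{"linear":[0.207,-0.004,0.197],"dr":[0,0,0],"hand":1},{"linear":[0.207,-0.004,0.197],"dr":[0,0,0],"hand":1},{"linear":[0.207,-0.004,0.197],"dr":[0,0,0],"hand":1}]'
python3 -c '
from h import *
o=st(); im=bot.read_camera("wrist"); cv2.imwrite("pics/w10.png",im)
for c in bot.cut_out("wrist","holder")[:1]:
  e=c["extent"]; print(c["score"],e,atz("wrist",[(e[0]+e[2])/2,(e[1]+e[3])/2],.006,o))
a=bot.place_of("wrist","holder")[0]; print(a["score"],atz("wrist",a["xy"],0,o))
st()'
```

```text
t: 12.62
eef_pos: [0.4219, -0.2125, 0.1202]
tool_rot: [0.132, -0.133, 0.695, -0.694]
contact_force: [0.6, 1.0, -0.4]
gripper_width: 1.0
t 12.62 p [ 0.4219 -0.2125  0.1202] F [ 0.6357  1.0468 -0.3859] w 1.0
0.97 [281.9, 175.9, 367.7, 262.6] [ 0.4218 -0.2173  0.006 ]
0.57 [ 0.419  -0.2169  0.    ]
t 12.77 p [ 0.4228 -0.2117  0.1208] F [ 1.09   -0.1336 -0.1928] w 0.997
```

```bash
python3 -c '
from h import *
P=bot.camera_params("side")
for s in (.018,.025,.032):
  for z in (0,.005,.01,.015,.02):
    X=np.array([.634-.367*s,.2314+.93*s,z]); v=np.array(P["K"])@(np.array(P["R"])@X+np.array(P["t"])); print(s,z,v[:2]/v[2])
K=np.array(bot.camera_params("wrist")["K"]); H=np.linalg.inv(np.array(bot.camera_params("wrist")["hand_eye"]))
for h in (.02,.025,.03,.035,.04):
    c=H[:3,:3]@np.array([-.011,-h,-.02])+H[:3,3]; r=np.hypot(c[0],c[1]); print(h,K[0,0]*c[:2]/r*np.arctan2(r,c[2])+K[:2,2])
'
```

```text
0.018 0 [251.5786 345.2845]
0.018 0.005 [251.3759 343.1333]
0.018 0.01 [251.1723 340.9723]
0.018 0.015 [250.9677 338.8012]
0.018 0.02 [250.7622 336.6201]
0.025 0 [251.7079 347.7594]
0.025 0.005 [251.5044 345.6019]
0.025 0.01 [251.2999 343.4344]
0.025 0.015 [251.0945 341.2569]
0.025 0.02 [250.8881 339.0691]
0.032 0 [251.8387 350.2623]
0.032 0.005 [251.6343 348.0984]
0.032 0.01 [251.429  345.9245]
0.032 0.015 [251.2227 343.7404]
0.032 0.02 [251.0154 341.546 ]
0.02 [274.7412 271.9101]
0.025 [273.4813 276.3759]
0.03 [272.1564 281.087 ]
0.035 [270.7618 286.0622]
0.04 [269.2924 291.3223]
```

Tip height from both cameras: about 37 mm above the reported TCP at this opening. TCP z ≈ -0.024 therefore puts the tips ~5 mm above the flange, on the hub.

```bash

python3 -m crank '[{"linear":[0.0016,0.03,0.0026],"dr":[0,0,0],"hand":1},{"linear":[0.0016,0.07,0.0026],"dr":[0,0,0],"hand":1},{"linear":[0.0016,0.105,0.0026],"dr":[0,0,0],"hand":1},{"linear":[0.0016,0.13,0.0026],"dr":[0,0,0],"hand":1},{"linear":[0.0016,0.145,0.0026],"dr":[0,0,0],"hand":1},{"linear":[0.0016,0.145,0.0026],"dr":[0,0,0],"hand":1}]'
python3 -m crank '[{"linear":[0,0,0],"dr":[0,0,0],"hand":-1},{"linear":[0,0,0],"dr":[0,0,0],"hand":-1},{"linear":[0,0,0],"dr":[0,0,0],"hand":-1},{"linear":[0,0,0],"dr":[0,0,0],"hand":-1},{"linear":[0,0,0],"dr":[0,0,0],"hand":-1},{"linear":[0,0,0],"dr":[0,0,0],"hand":-1},{"linear":[0,0,0],"dr":[0,0,0],"hand":-1},{"linear":[0,0,0],"dr":[0,0,0],"hand":-1},{"linear":[0,0,0],"dr":[0,0,0],"hand":-1}]' 40
```

```text
t: 13.27
eef_pos: [0.4201, -0.2139, -0.0267]
tool_rot: [0.132, -0.135, 0.696, -0.693]
contact_force: [0.1, 0.2, 0.3]
gripper_width: 1.0
t: 14.02
eef_pos: [0.4228, -0.2167, -0.0222]
tool_rot: [-0.133, 0.132, -0.694, 0.695]
contact_force: [-0.7, 0.6, 9.6]
gripper_width: 0.4
```

```bash

python3 -m crank '[{"linear":[0,-0.04,0],"dr":[0,0,0],"hand":-1},{"linear":[0,-0.08,0],"dr":[0,0,0],"hand":-1},{"linear":[0,-0.12,0],"dr":[0,0,0],"hand":-1},{"linear":[0,-0.132,0],"dr":[0,0,0],"hand":-1},{"linear":[0,-0.132,0],"dr":[0,0,0],"hand":-1},{"linear":[0,-0.132,0],"dr":[0,0,0],"hand":-1}]'
cat > hm.py <<'E'
from h import *
def held(off=.0222):
    o=st(); im=bot.read_camera("wrist"); zz=o["eef_pos"][2]+off; cv2.imwrite("pics/w%d.png"%int(o["t"]*100),im)
    for c in bot.cut_out("wrist","holder")[:1]:
        m=c["pixels"].astype(np.uint8); k=max(cv2.findContours(m,cv2.RETR_EXTERNAL,cv2.CHAIN_APPROX_NONE)[0],key=len)
        e=c["extent"]; print(c["score"],e,"mid-ext",atz("wrist",[(e[0]+e[2])/2,(e[1]+e[3])/2],zz+.006,o)-o["eef_pos"])
        pts=np.array([atz("wrist",q[0],zz+.008,o)[:2] for q in cv2.convexHull(k)]).astype(np.float32)
        print("ext at flange",pts.min(0)-o["eef_pos"][:2],pts.max(0)-o["eef_pos"][:2])
    for n,z,b in (("holder",zz,o["eef_pos"]),("stand",0,0*o["eef_pos"])):
        for a in bot.place_of("wrist",n)[:1]: print(n,a["score"],atz("wrist",a["xy"],z,o)-b)
held(); go([.543,.0465,.11])
E
python3 hm.py
```

```text
t: 14.52
eef_pos: [0.4221, -0.2169, 0.1093]
tool_rot: [-0.133, 0.131, -0.694, 0.695]
contact_force: [-0.6, -0.5, -0.6]
gripper_width: 0.396
t 14.52 p [ 0.4221 -0.2169  0.1093] F [-0.5513 -0.5387 -0.6449] w 0.396
0.63 [244.3, 228.3, 399.0, 370.6] mid-ext [ 0.0015 -0.0013  0.0282]
ext at flange [-0.0374 -0.0353] [0.0354 0.0332]
holder 0.64 [-0.0007 -0.0023  0.0222]
t 14.72 p [ 0.4206 -0.2159  0.1069] F [-0.0183  0.0765 -0.2757] w 0.395
tool shift [-0.2102 -0.0031 -0.1992]
```

```bash

python3 -m crank '[{"linear":[-0.2094,-0.003,-0.2],"dr":[0,0,0],"hand":-1},{"linear":[-0.2094,-0.003,-0.2],"dr":[0,0,0],"hand":-1},{"linear":[-0.2094,-0.003,-0.2],"dr":[0,0,0],"hand":-1},{"linear":[-0.2094,-0.003,-0.2],"dr":[0,0,0],"hand":-1},{"linear":[-0.2094,-0.003,-0.2],"dr":[0,0,0],"hand":-1},{"linear":[-0.2094,-0.003,-0.2],"dr":[0,0,0],"hand":-1},{"linear":[-0.2094,-0.003,-0.2],"dr":[0,0,0],"hand":-1},{"linear":[-0.2094,-0.003,-0.2],"dr":[0,0,0],"hand":-1},{"linear":[-0.2094,-0.003,-0.2],"dr":[0,0,0],"hand":-1},{"linear":[-0.2094,-0.003,-0.2],"dr":[0,0,0],"hand":-1}]'
python3 hm.py
```

```text
t: 15.55
eef_pos: [0.542, 0.046, 0.1099]
tool_rot: [-0.131, 0.133, -0.695, 0.695]
contact_force: [-1.3, 0.4, -0.4]
gripper_width: 0.397
t 15.55 p [0.542  0.046  0.1099] F [-1.3295  0.3924 -0.4017] w 0.397
0.66 [243.4, 231.3, 395.9, 369.2] mid-ext [ 0.001  -0.0006  0.0282]
ext at flange [-0.0374 -0.0355] [0.0353 0.033 ]
holder 0.66 [-0.0023 -0.0024  0.0222]
stand 0.58 [0.5433 0.0439 0.    ]
t 15.75 p [0.5426 0.0446 0.1109] F [ 0.2665  0.6492 -0.6925] w 0.395
tool shift [-0.0011  0.0009 -0.0016]
```

```bash

python3 -m crank '[{"linear":[0,0.025,-0.0008],"dr":[0,0,0],"hand":-1},{"linear":[0,0.045,-0.0008],"dr":[0,0,0],"hand":-1},{"linear":[0,0.06,-0.0008],"dr":[0,0,0],"hand":-1},{"linear":[0,0.07,-0.0008],"dr":[0,0,0],"hand":-1},{"linear":[0,0.077,-0.0008],"dr":[0,0,0],"hand":-1},{"linear":[0,0.077,-0.0008],"dr":[0,0,0],"hand":-1}]'
python3 -c '
from h import *
st()'
```

```text
t: 16.25
eef_pos: [0.542, 0.0465, 0.0332]
tool_rot: [-0.131, 0.132, -0.695, 0.695]
contact_force: [0.3, 0.4, -0.1]
gripper_width: 0.391
t 16.25 p [0.542  0.0465 0.0332] F [ 0.2872  0.3643 -0.0696] w 0.391
```

```bash

python3 -m crank '[{"linear":[0,0.008,0],"dr":[0,0,0],"hand":-1},{"linear":[0,0.015,0],"dr":[0,0,0],"hand":-1},{"linear":[0,0.02,0],"dr":[0,0,0],"hand":-1},{"linear":[0,0.022,0],"dr":[0,0,0],"hand":-1},{"linear":[0,0.023,0],"dr":[0,0,0],"hand":-1},{"linear":[0,0.023,0],"dr":[0,0,0],"hand":-1}]'
python3 -c '
from h import *
st()'
```

```text
t: 16.75
eef_pos: [0.5428, 0.0473, 0.0112]
tool_rot: [-0.132, 0.132, -0.695, 0.695]
contact_force: [0.4, 0.3, -0.0]
gripper_width: 0.396
t 16.75 p [0.5428 0.0473 0.0112] F [ 0.4152  0.2684 -0.0305] w 0.396
```

```bash

python3 -m crank '[{"linear":[0,0.001,0],"dr":[0,0,0],"hand":-1},{"linear":[0,0.001,0],"dr":[0,0,0],"hand":1},{"linear":[0,0.001,0],"dr":[0,0,0],"hand":1},{"linear":[0,0.001,0],"dr":[0,0,0],"hand":1},{"linear":[0,0.001,0],"dr":[0,0,0],"hand":1},{"linear":[0,-0.03,0],"dr":[0,0,0],"hand":1},{"linear":[0,-0.07,0],"dr":[0,0,0],"hand":1},{"linear":[0,-0.11,0],"dr":[0,0,0],"hand":1},{"linear":[0,-0.12,0],"dr":[0,0,0],"hand":1},{"linear":[0,-0.12,0],"dr":[0,0,0],"hand":1}]'
python3 -c '
from h import *
o=st(); im=bot.read_camera("wrist"); cv2.imwrite("pics/w11.png",np.hstack([cv2.resize(im[100:420,120:520],(420,336)),cv2.resize(bot.read_camera("side")[220:320,270:370],(336,336),interpolation=cv2.INTER_CUBIC)]))
c=bot.cut_out("wrist","holder")[0]; e=c["extent"]; print(c["score"],e,atz("wrist",[(e[0]+e[2])/2,(e[1]+e[3])/2],.038,o))
go([.403,.2205,.12])'
```

```text
t: 17.58
eef_pos: [0.5457, 0.0478, 0.1352]
tool_rot: [-0.135, 0.129, -0.694, 0.695]
contact_force: [0.0, -0.5, 0.7]
gripper_width: 1.0
t 17.58 p [0.5457 0.0478 0.1352] F [ 0.0196 -0.4997  0.7017] w 1.0
0.63 [274.6, 184.9, 368.2, 272.1] [0.543  0.0445 0.038 ]
t 17.73 p [0.5419 0.0468 0.1301] F [ 0.3482  0.3145 -0.7725] w 0.997
tool shift [ 0.0655  0.0103 -0.2125]
```

View pics/w11.png

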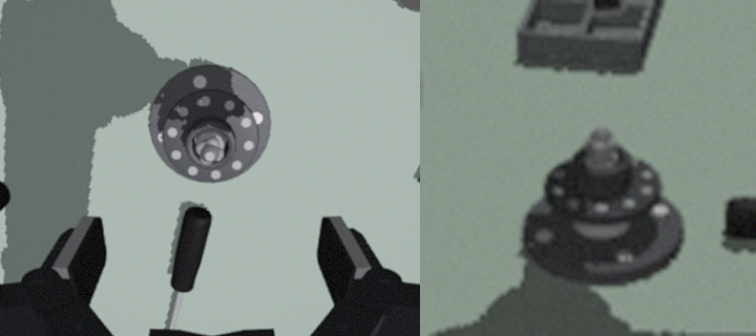

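The holder sits level on the collar, hub up. Now the cap.

```bash

python3 -m crank '[{"linear":[0.0655,0.01,-0.2125],"dr":[0,0,0],"hand":1},{"linear":[0.0655,0.01,-0.2125],"dr":[0,0,0],"hand":1},{"linear":[0.0655,0.01,-0.2125],"dr":[0,0,0],"hand":1},{"linear":[0.0655,0.01,-0.2125],"dr":[0,0,0],"hand":1},{"linear":[0.0655,0.01,-0.2125],"dr":[0,0,0],"hand":1},{"linear":[0.0655,0.01,-0.2125],"dr":[0,0,0],"hand":1},{"linear":[0.0655,0.01,-0.2125],"dr":[0,0,0],"hand":1},{"linear":[0.0655,0.01,-0.2125],"dr":[0,0,0],"hand":1},{"linear":[0.0655,0.01,-0.2125],"dr":[0,0,0],"hand":1}]'
cat > hc.py <<'E'
from h import *
def cap(off=None):
    o=st(); bot.read_camera("wrist"); p=o["eef_pos"]; b=0 if off is None else p[2]+off; s=0 if off is None else 1
    for c in bot.cut_out("wrist","cap")[:1]:
        e=c["extent"]; print(c["score"],e,"mid-ext",(atz("wrist",[(e[0]+e[2])/2,(e[1]+e[3])/2],b+.015,o)-s*p))
    for n,z in (("cap",b),("cap_top",b+.03)):
        for a in bot.place_of("wrist",n)[:1]: print(n,round(a["score"],2),atz("wrist",a["xy"],z,o)-s*p)
    if s:
        for n,z in (("stand",0),("stud_tip",.0795)):
            for a in bot.place_of("wrist",n)[:1]: print(n,round(a["score"],2),atz("wrist",a["xy"],z,o))
    st()
E
python3 -c '
from hc import *
cap()'
```

```text
t: 18.48
eef_pos: [0.4041, 0.2194, 0.1203]
tool_rot: [-0.131, 0.132, -0.694, 0.695]
contact_force: [-0.2, 0.0, 0.6]
gripper_width: 1.001
t 18.48 p [0.4041 0.2194 0.1203] F [-0.1822  0.0022  0.5881] w 1.001
0.6 [302.3, 201.4, 345.4, 250.8] mid-ext [0.4008 0.214  0.015 ]
cap 0.96 [0.4002 0.2204 0.    ]
cap_top 0.64 [0.4014 0.2169 0.03  ]
t 18.68 p [0.4046 0.2197 0.121 ] F [-0.313  -0.1006 -0.3496] w 1.003
```

```bash

python3 -m crank '[{"linear":[0.0027,0.03,0.0008],"dr":[0,0,0],"hand":1},{"linear":[0.0027,0.07,0.0008],"dr":[0,0,0],"hand":1},{"linear":[0.0027,0.105,0.0008],"dr":[0,0,0],"hand":1},{"linear":[0.0027,0.13,0.0008],"dr":[0,0,0],"hand":1},{"linear":[0.0027,0.146,0.0008],"dr":[0,0,0],"hand":1},{"linear":[0.0027,0.146,0.0008],"dr":[0,0,0],"hand":1},{"linear":[0.0027,0.146,0.0008],"dr":[0,0,0],"hand":1}]'
python3 -m crank '[{"linear":[0,0,0],"dr":[0,0,0],"hand":-1},{"linear":[0,0,0],"dr":[0,0,0],"hand":-1},{"linear":[0,0,0],"dr":[0,0,0],"hand":-1},{"linear":[0,0,0],"dr":[0,0,0],"hand":-1},{"linear":[0,0,0],"dr":[0,0,0],"hand":-1},{"linear":[0,0,0],"dr":[0,0,0],"hand":-1},{"linear":[0,0,0],"dr":[0,0,0],"hand":-1},{"linear":[0,0,0],"dr":[0,0,0],"hand":-1},{"linear":[0,0,0],"dr":[0,0,0],"hand":-1}]' 80
```

```text
t: 19.27
eef_pos: [0.4015, 0.2186, -0.0251]
tool_rot: [-0.131, 0.132, -0.694, 0.695]
contact_force: [-0.1, -0.3, 0.3]
gripper_width: 1.004
t: 20.02
eef_pos: [0.4024, 0.2193, -0.0235]
tool_rot: [-0.133, 0.131, -0.695, 0.695]
contact_force: [-1.8, -2.3, 12.7]
gripper_width: 0.322
```

```bash

python3 -m crank '[{"linear":[0,-0.04,0],"dr":[0,0,0],"hand":-1},{"linear":[0,-0.08,0],"dr":[0,0,0],"hand":-1},{"linear":[0,-0.12,0],"dr":[0,0,0],"hand":-1},{"linear":[0,-0.134,0],"dr":[0,0,0],"hand":-1},{"linear":[0,-0.134,0],"dr":[0,0,0],"hand":-1},{"linear":[0,-0.134,0],"dr":[0,0,0],"hand":-1}]'
python3 -c '
from hc import *
cap(.0235); go([.5425,.047,.11])'
```

```text
t: 20.52
eef_pos: [0.4023, 0.2191, 0.1101]
tool_rot: [-0.133, 0.131, -0.695, 0.695]
contact_force: [-0.0, -0.4, -0.4]
gripper_width: 0.325
t 20.52 p [0.4023 0.2191 0.1101] F [-0.0174 -0.3774 -0.3914] w 0.325
0.63 [284.9, 272.9, 357.5, 368.2] mid-ext [-0.0032 -0.003   0.0385]
cap 0.55 [-0.0005 -0.0014  0.0235]
cap_top 0.96 [-0.0023 -0.0023  0.0535]
stand 0.69 [0.5429 0.047  0.    ]
stud_tip 0.95 [0.5373 0.0446 0.0795]
t 20.82 p [0.4009 0.2188 0.1081] F [-0.2691 -0.6577 -0.4339] w 0.319
t 20.82 p [0.4009 0.2188 0.1081] F [-0.2691 -0.6577 -0.4339] w 0.319
tool shift [-0.0686 -0.002   0.2118]
```

```bash

python3 -m crank '[{"linear":[-0.0697,-0.002,0.2117],"dr":[0,0,0],"hand":-1},{"linear":[-0.0697,-0.002,0.2117],"dr":[0,0,0],"hand":-1},{"linear":[-0.0697,-0.002,0.2117],"dr":[0,0,0],"hand":-1},{"linear":[-0.0697,-0.002,0.2117],"dr":[0,0,0],"hand":-1},{"linear":[-0.0697,-0.002,0.2117],"dr":[0,0,0],"hand":-1},{"linear":[-0.0697,-0.002,0.2117],"dr":[0,0,0],"hand":-1},{"linear":[-0.0697,-0.002,0.2117],"dr":[0,0,0],"hand":-1},{"linear":[-0.0697,-0.002,0.2117],"dr":[0,0,0],"hand":-1},{"linear":[-0.0697,-0.002,0.2117],"dr":[0,0,0],"hand":-1}]'
python3 -c '
from hc import *
cap(.0235); st()
for c,z in (("scene",0),("side",0)):
    bot.read_camera(c)
    for n in ("cap","cap_top","stud_tip","shoulder"):
        for a in bot.place_of(c,n)[:1]: print(c,n,a["score"],a["xy"])
st()
'
```

```text
t: 21.57
eef_pos: [0.543, 0.0494, 0.1106]
tool_rot: [0.132, -0.133, 0.695, -0.694]
contact_force: [0.1, 0.9, -0.8]
gripper_width: 0.32
t 21.57 p [0.543  0.0494 0.1106] F [ 0.1357  0.8736 -0.8164] w 0.32
0.92 [287.7, 271.4, 357.0, 363.9] mid-ext [-0.0015 -0.0029  0.0385]
cap 0.93 [-0.0012 -0.0018  0.0235]
cap_top 0.62 [-0.0025 -0.0025  0.0535]
stand 0.69 [0.542 0.045 0.   ]
stud_tip 0.93 [0.5411 0.0444 0.0795]
t 21.87 p [0.5438 0.0487 0.1114] F [ 0.3863 -0.5157 -0.9973] w 0.318
t 21.87 p [0.5438 0.0487 0.1114] F [ 0.3863 -0.5157 -0.9973] w 0.318
scene cap 0.7 [331.0, 234.5]
scene cap_top 0.68 [331.9, 223.6]
scene stud_tip 0.76 [330.1, 252.0]
scene shoulder 0.85 [332.5, 259.9]
side cap 0.59 [323.5, 231.6]
side cap_top 0.68 [321.3, 219.1]
side stud_tip 0.66 [320.8, 258.3]
side shoulder 0.71 [326.0, 265.4]
t 22.37 p [0.5442 0.0478 0.1113] F [ 0.0096  1.2383 -0.8985] w 0.322
```

```bash

python3 -m crank '[{"linear":[0.0007,0.02,0.0003],"dr":[0,0,0],"hand":-1},{"linear":[0.0007,0.035,0.0003],"dr":[0,0,0],"hand":-1},{"linear":[0.0007,0.047,0.0003],"dr":[0,0,0],"hand":-1},{"linear":[0.0007,0.053,0.0003],"dr":[0,0,0],"hand":-1},{"linear":[0.0007,0.056,0.0003],"dr":[0,0,0],"hand":-1},{"linear":[0.0007,0.058,0.0003],"dr":[0,0,0],"hand":-1},{"linear":[0.0007,0.059,0.0003],"dr":[0,0,0],"hand":-1},{"linear":[0.0007,0.059,0.0003],"dr":[0,0,0],"hand":-1}]'
python3 -c '
from h import *
st()'
```

```text
t: 23.03
eef_pos: [0.5441, 0.0474, 0.0527]
tool_rot: [-0.132, 0.132, -0.695, 0.695]
contact_force: [0.2, 0.1, -0.6]
gripper_width: 0.319
t 23.03 p [0.5441 0.0474 0.0527] F [ 0.1919  0.1027 -0.6471] w 0.319
```

```bash

python3 -m crank '[{"linear":[0,0.001,0],"dr":[0,0,0],"hand":-1},{"linear":[0,0.002,0],"dr":[0,0,0],"hand":-1},{"linear":[0,0.003,0],"dr":[0,0,0],"hand":-1},{"linear":[0,0.003,0],"dr":[0,0,0],"hand":-1}]'
python3 -m crank '[{"linear":[0,0.001,0],"dr":[0,0,0],"hand":-1},{"linear":[0,0.0015,0],"dr":[0,0,0],"hand":-1},{"linear":[0,0.0015,0],"dr":[0,0,0],"hand":-1}]'
```

```text
t: 23.37
eef_pos: [0.5437, 0.0473, 0.0493]
tool_rot: [-0.132, 0.132, -0.695, 0.695]
contact_force: [-0.6, -0.8, 0.3]
gripper_width: 0.322
t: 23.62
eef_pos: [0.5439, 0.0477, 0.0483]
tool_rot: [0.132, -0.132, 0.695, -0.695]
contact_force: [-2.2, 1.0, 5.2]
gripper_width: 0.322
```

Lip meets the balls at the expected height (bottom ≈0.072, 5 N). Press on, easing 0.5 mm toward −x because of the small side force.

```bash

python3 -m crank '[{"linear":[0.0006,0.0005,0],"dr":[0,0,0],"hand":-1},{"linear":[0.0006,0.001,0],"dr":[0,0,0],"hand":-1},{"linear":[0.0006,0.0015,0],"dr":[0,0,0],"hand":-1},{"linear":[0.0006,0.0015,0],"dr":[0,0,0],"hand":-1}]'
python3 -m crank '[{"linear":[0,0.001,0],"dr":[0,0,0],"hand":-1},{"linear":[0,0.0015,0],"dr":[0,0,0],"hand":-1},{"linear":[0,0.0015,0],"dr":[0,0,0],"hand":-1}]'
```

```text
t: 23.95
eef_pos: [0.5441, 0.0478, 0.0475]
tool_rot: [0.133, -0.131, 0.695, -0.695]
contact_force: [-1.7, 1.3, 9.3]
gripper_width: 0.32
t: 24.2
eef_pos: [0.5438, 0.0476, 0.0456]
tool_rot: [0.133, -0.132, 0.695, -0.695]
contact_force: [-0.4, 0.7, 3.4]
gripper_width: 0.323
```

It peaked at 9.3 N, then fell to 3.4 N, so it clicked. Continue to the shoulder (TCP z ≈0.036).

```bash

python3 -m crank '[{"linear":[0,0.002,0],"dr":[0,0,0],"hand":-1},{"linear":[0,0.004,0],"dr":[0,0,0],"hand":-1},{"linear":[0,0.006,0],"dr":[0,0,0],"hand":-1},{"linear":[0,0.008,0],"dr":[0,0,0],"hand":-1},{"linear":[0,0.008,0],"dr":[0,0,0],"hand":-1}]'
python3 -m crank '[{"linear":[0,0.001,0],"dr":[0,0,0],"hand":-1},{"linear":[0,0.0015,0],"dr":[0,0,0],"hand":-1},{"linear":[0,0.0015,0],"dr":[0,0,0],"hand":-1}]'
```

```text
t: 24.62
eef_pos: [0.5429, 0.0468, 0.0362]
tool_rot: [-0.132, 0.132, -0.695, 0.695]
contact_force: [-0.3, -0.3, -1.1]
gripper_width: 0.319
t: 24.87
eef_pos: [0.5432, 0.0468, 0.0359]
tool_rot: [-0.132, 0.132, -0.694, 0.695]
contact_force: [-3.3, -0.6, 7.1]
gripper_width: 0.323
```

```bash

python3 -m crank '[{"linear":[0.0003,0.0005,0],"dr":[0,0,0],"hand":-1},{"linear":[0.0003,0.0005,0],"dr":[0,0,0],"hand":-1},{"linear":[0.0003,0.0005,0],"dr":[0,0,0],"hand":-1},{"linear":[0.0003,0.0005,0],"dr":[0,0,0],"hand":-1}]'
python3 -c '
from h import *
st(); bot.read_camera("wrist"); st()
cv2.imwrite("pics/fin.png",np.hstack([cv2.resize(bot.read_camera("wrist")[100:420,120:520],(420,336)),cv2.resize(bot.read_camera("side")[210:310,270:370],(336,336),interpolation=cv2.INTER_CUBIC)])); st()'
```

```text
t: 25.2
eef_pos: [0.5432, 0.0468, 0.0358]
tool_rot: [-0.132, 0.132, -0.694, 0.695]
contact_force: [-3.9, -0.6, 11.1]
gripper_width: 0.319
t 25.2 p [0.5432 0.0468 0.0358] F [-3.8693 -0.5855 11.0993] w 0.319
t 25.25 p [0.5432 0.0468 0.0358] F [-2.6635 -0.8482 11.1879] w 0.318
t 25.35 p [0.5432 0.0468 0.0358] F [-4.224  -0.1298 11.052 ] w 0.318
```

View pics/fin.png

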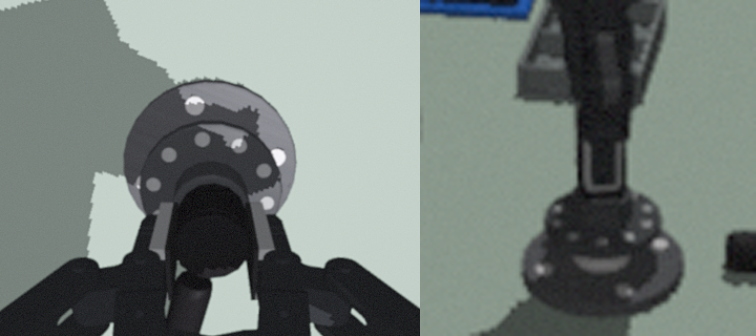

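The cap is at its home height (bottom ≈59.3 mm), level, with a steady 11 N on it. Handing in.

```bash
python3 -c '
from h import *
print(bot.hand_in()); st()'
```

```text
the job is handed in; nothing more can be done
None
the job is handed in; nothing more can be done
```

The holder is assembled on the spindle stand and handed in at about 25 s of the 67 s limit. The collar went on first, then the tip holder hub up, then the snap cap. The gripper is still holding the cap and pressing down. The hand-in reports no verdict, so these are my own last checks:

- **Collar and holder:** the pictures taken after each release show both seated level around the post. Each was lowered to about 1 mm above its home height before I let go.
- **Cap click:** the push rose to about 9.3 N, dropped to 3.4 N and then to about zero as the cap went down. It stopped hard with its underside at about 59.3 mm, against a nominal 59.5 mm.
- **Final press:** a steady 11 N downwards on the seated cap, with a side force of about 4 N at the wrist remaining in x.
- **Bystanders:** nothing touched them on any move, and none looked shifted in the pictures. I did not measure their positions again at the end.

- **Failed first grasp:** the first attempt on the collar closed on air above it. The real fingertips sit about 35 mm short of where the reported tool point should put them. I measured that from the cameras, lowered the tool by that amount and gripped again.
- **Gripper opening:** while holding a part, the reading came out 2–3 mm below the part's stated size each time. All three grips held.

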